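Draw the tall stencil frame from the leaning stack

ROBOT

A 6-joint arm with a two-finger parallel gripper is mounted at the origin on the work surface. World frame = base frame: x ahead of the robot, y to its left, z up, the work surface at z = 0. Lengths are in m, angles in rad, forces in N, time in s.
With the tool pointing down it reaches from about 0.375 to 0.9 m from the base axis. Payload 3.1 kg.
Tool frame: the origin (TCP) lies on the centre line of the jaws, within the pads' length; the fingertips stand 19 mm ahead of it and the grasp point (between the pads) is the TCP; z points along the fingers, y is the line along which they close (so a half turn about z gives the same grasp; the last joint's range is limited). The gripper opens to 87 mm and grips with 3 to 60 N. Pads are 19 mm wide; open, the fingers measure 117 mm over their backs; the gripper's body (75 mm by 190 mm) begins 51 mm behind the grasp point.
Start: joints at [-1.427, 0.527, 1.433, -0, 1.181, -0.178], TCP at [0.198, -0.593, 0.242] pointing down, gripper open.
Joint ranges: [-3.08, 3.08], [-0.75, 2.2], [0.22, 2.44], [-1.43, 4.57], [0, 2.65], [-2.85, 2.85]. Speed limits (rad/s): [2.79, 2.79, 3.14, 3.14, 3.14, 3.14].

INTERFACE

Orientations are given as a rotation vector (axis times angle).
In Python, from bench import robot gives the robot as it stands. The module is installed in compiled form; this text tells all that it offers.
- The arm moves only by the tool servo_tool, never from a script. Its argument "rows" is a list of rows, each an object of numbers: "ax", "ay", "az": the turn, a rotation vector about the tool's x, y, z in rad; "tx", "ty", "tz": the shift along the tool's x, y, z in m; "jaw": the opening, from -1 (shut) to 1 (fully open), so that 0 is half open. In form: [{"ax": .., "ay": .., "az": .., "tx": .., "ty": .., "tz": .., "jaw": ..}, ...]. A call has 1 to 20 rows; each row is the pose to reach, as a shift and turn from the pose commanded when the call began, along the tool's axes at that moment; what a row does not reach only later rows make up. A row lasts 1/8 s, in which the tool goes at most 62.5 mm and 10.7 degrees, less where a joint would pass 70% of its speed; a pose out of reach is approached as far as the arm can. A call with a gripper value outside its range is refused whole. The fingers move at their own pace and stop on an object; "grip_force" is the grip in N (left out, the last holds). Time passes only in rows, so rows that repeat a pose let the fingers close. It gives the time, the measured TCP pose, the force, the opening and the grip force at its end, in the units of the state.
- robot.get_state(): the state, without advancing time (a new reading comes with each control period).
- robot.get_image(name): name is "scene" or "top" or "wrist"; returns a dict with "pixels" (480x640x3 uint8, blue, green, red), "fx", "fy", "cx", "cy" (pixels), "R" (3x3) and "t" (3): a world point X has camera coordinates R X + t. Camera axes: x right, y down, z forward; pixel columns grow to the right and rows downward; lengths in m; the calibration is good to about 2 mm. A picture is of the moment at which its call begins. There is no depth.
- robot.close_job(): hands the job in; it is judged then, once.
Trained networks look in the newest picture that a camera, given by its name, has taken for a name from the list of things; names that differ only in an ending like _2 or _b are one class to them, and where a whole thing is asked for, a point or a joint stands for the part that bears it (a point fixed in the world has none). Each returns a list of dicts, best first, with "p" (0 to 1); they miss things now and then, are a little off and sometimes report something else, mostly with a low value. They report only what shows in the picture. A call takes as long as a camera call. They do not tell look-alikes from the thing itself.
- robot.boxes_of(camera, thing): "box" ([centre column, centre row, width, height] in pixels, round what is visible of it).
The state is a dict: "t": time; "joint_pos": joint angles; "joint_vel": joint speeds; "joint_torque": joint torques, N m; "tool_pos": TCP position; "tool_rot": TCP orientation; "wrist_force": force on the tool from outside, world axes, zero at the start; "torque": the same for the moment, N m; "finger_gap": finger opening in m; "gripper_force": force on a finger pad.
Only numpy, scipy, OpenCV 4.12 (cv2) and the standard library are available. Lean on these libraries where they do the work, as an engineer would, in place of code of your own. Each camera call takes 0.05 s, during which the arm holds its last target. There are 200 camera calls.

TASK

Three aluminium-framed solder stencils lean together against the steel rest. Draw out the tall one, leaving the other two leaning in their places, and lower it upright into the groove of the black stand, its whole foot on the groove's floor, without dropping it in.

Things in the scene. Friction and masses are not known exactly. Their poses are not given: they have to be found in the camera images.
- tall_frame_center (a point): Tall stencil, the only one higher than wide: flat rigid aluminium-framed steel panel, 100 mm wide, 160 mm high, 10 mm thick, about 0.2 kg. Leans about 12 degrees, face to face in front of, between or behind the other two; its top is about 55 mm above theirs, 75 mm above the rest's wall. Point: its centre, half-way up. x along its width, y through its thickness towards the rest's wall, z up the leaning frame.
- wide_frame_center (a point): Widest stencil, to be left: 150 mm wide, 105 mm high, 10 mm thick. Settles back up to about 15 mm when the tall one is drawn from behind it. Point: its centre, half-way up. x along its width, y through its thickness towards the rest's wall, z up the leaning frame.
- low_frame_center (a point): Lowest stencil, to be left: 130 mm wide, 100 mm high, 10 mm thick. Settles back up to about 15 mm when the tall one is drawn from behind it. Point: its centre, half-way up. x along its width, y through its thickness towards the rest's wall, z up the leaning frame.
- stand_groove (a point): Fixed black stand, 150 mm long, 100 mm wide, with one straight groove, 18 mm wide, along its whole length, open at ends and top. Point: on the groove's floor, mid-length and mid-width; x along the groove, y across, z up. Cheeks rise 50 mm above the floor, then lips flare to 42 mm apart, 63 mm above it. A frame in it has about 10 degrees of play.
Mind the look-alikes: they are no part of the job. What is shaped like the part that bears tall_frame_center but blue is not meant.

How it is judged:
At the end, for the whole second after the job is handed in: The tall frame rests with its foot on the groove's floor, its whole width in the groove (centre within 25 mm of the middle), at most 15 degrees from vertical; both other frames still lean on the rest, at most 25 degrees from vertical and within 30 mm of where they began (x of tall_frame_center in the frame of stand_groove between -0.025 and 0.025 m and y of tall_frame_center in the frame of stand_groove between -0.022 and 0.022 m and z of tall_frame_center in the frame of stand_groove between 0.07 and 0.087 m and angle between tall_frame_center's own z axis and vertical below 0.27 rad and linear speed of tall_frame below 0.02 m/s and distance of each of wide_frame_center, low_frame_center from where it was at the start of the episode below 0.03 m and angle between each of wide_frame_center, low_frame_center's own z axis and vertical below 0.45 rad); the robot touches nothing.
It fails at once if one of the other two frames topples (more than 35 degrees from vertical) (angle between any of wide_frame_center, low_frame_center's own z axis and vertical above 0.61 rad).
It fails at once if the tall frame is dropped: untouched by the fingers while its foot is more than 30 mm above the groove's floor (z of tall_frame_center in the frame of stand_groove above 0.11 m and contact force between the fingers and tall_frame below 0.05 N).
It also fails if it takes over 40 s, if anything falls off the work surface, if the arm or the gripper's body presses on something with over 40 N, if the wrist force passes 120 N, or if a joint passes its speed limit or range.

## Working session

There is one attempt and no reset: what is moved stays moved. The work goes in short steps, Python scripts to look and compute and a tool call to move; the robot and the scene stay as the last step left them, time stands still between calls to the robot, and variables do not carry over. Pictures are saved under pics/ and viewed, at most 10 in all, crops included, and the job is handed in when it is done.

Besides the shell and the picture viewer there is one more tool, called after ">>>" in YAML: its name, and indented under it one key for each argument. servo_tool: Moves the arm, as the interface text tells. Its arguments: {"type":"object","properties":{"rows":{"type":"array"},"grip_force":{"type":"number"}},"required":["rows"]}

```bash
mkdir -p pics
cat > h.py <<'E'
import numpy as np, cv2, pickle
from bench import robot
from scipy.spatial.transform import Rotation as Ro
def grab(n,name):
    im=robot.get_image(n); cv2.imwrite(f'pics/{name}.png',im['pixels']); pickle.dump(im,open(f'pics/{name}.pkl','wb')); return im
def ray(im,u,v):
    R=np.array(im['R']);t=np.array(im['t']);c=-R.T@t
    d=R.T@np.array([(u-im['cx'])/im['fx'],(v-im['cy'])/im['fy'],1]);return c,d
def onz(im,u,v,z):
    c,d=ray(im,u,v);return c+d*(z-c[2])/d[2]
def proj(im,X):
    p=np.array(im['R'])@np.asarray(X)+np.array(im['t']);return np.array([im['fx']*p[0]/p[2]+im['cx'],im['fy']*p[1]/p[2]+im['cy']])
def tri(obs):
    A=np.zeros((3,3));b=np.zeros(3)
    for im,u,v in obs:
        c,d=ray(im,u,v);d=d/np.linalg.norm(d);P=np.eye(3)-np.outer(d,d);A+=P;b+=P@c
    return np.linalg.solve(A,b)
E
python3 - <<'E'
from h import *
np.set_printoptions(precision=4,suppress=True)
s=robot.get_state();print(s)
for c in ['scene','top']:
    im=grab(c,c+'0');print(c,im['fx'],im['cx'],im['cy'],-np.array(im['R']).T@np.array(im['t']))
    for n in ['tall_frame_center','wide_frame_center','low_frame_center','stand_groove']:
        print(n,[(np.round(d['box']),round(d['p'],2)) for d in robot.boxes_of(c,n)])
E
```

```text
{'t': 0.0, 'joint_pos': array([-1.4275,  0.5284,  1.4339, -0.    ,  1.1814, -0.1785]), 'joint_vel': array([ 0.0015, -0.0006,  0.    ,  0.0002,  0.0002,  0.0014]), 'joint_torque': array([ -0.0011, -44.0048, -17.6592,   0.0633,   0.0583,  -0.0001]), 'tool_pos': array([ 0.1976, -0.5922,  0.2406]), 'tool_rot': array([-3.0989, -0.5029, -0.0001]), 'wrist_force': array([ 0.659 , -0.0172,  1.2772]), 'torque': array([ 0.038 , -0.0515, -0.0132]), 'gripper_force': 0.0, 'finger_gap': 0.08701917266460735}
scene 588.841138195135 316.68945594147306 233.98868834523424 [ 1.3586 -0.3199  0.924 ]
tall_frame_center [(array([318., 212.,  70.,  40.]), 0.84), (array([351., 248.,  34.,  50.]), 0.65)]
wide_frame_center [(array([352., 277.,  46.,  74.]), 0.66)]
low_frame_center [(array([338., 279.,  45.,  67.]), 0.58), (array([349., 249.,  35.,  53.]), 0.21)]
stand_groove [(array([155., 353.,  60.,  87.]), 0.9)]
top 564.0141726190418 323.6990316033502 234.47973083540276 [0.1594 0.2021 1.3218]
tall_frame_center [(array([289., 325.,  78.,  63.]), 0.79), (array([327., 180.,  22.,  55.]), 0.6), (array([174., 277.,  70.,  51.]), 0.57)]
wide_frame_center [(array([331., 210.,  12.,  21.]), 0.51)]
low_frame_center [(array([339., 186.,  21.,  63.]), 0.88)]
stand_groove [(array([516., 194.,  45.,  74.]), 0.73)]
```

View pics/scene0.png

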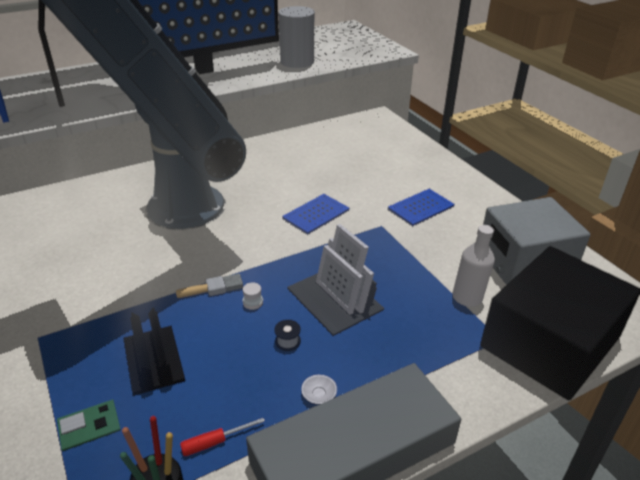

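View pics/top0.png

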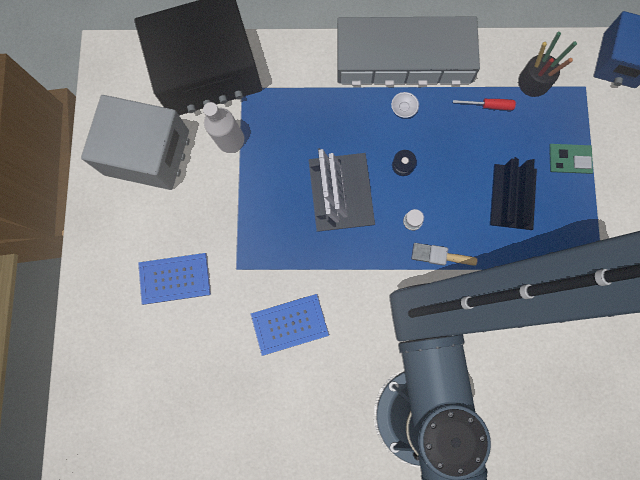

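Scene picture: the two blue flat panels at (318,212) and (420,206) are look-alikes. The grey upright panel at (350,248) sticking out above the others is the tall stencil. The rest with the stack is at (340,280) and the stand at (155,355). In the top picture the stack is at (330,185) and the stand at (514,193). I'll enlarge the stack to confirm.

Run:
```python
from h import *
a=pickle.load(open('pics/scene0.pkl','rb'));b=pickle.load(open('pics/top0.pkl','rb'))
A=cv2.resize(a['pixels'][220:335,280:390],None,fx=3.6,fy=3.6,interpolation=cv2.INTER_CUBIC)[:400]
B=cv2.resize(b['pixels'][140:240,300:380],None,fx=4,fy=4,interpolation=cv2.INTER_CUBIC)
C=cv2.resize(b['pixels'][145:240,480:546],None,fx=4,fy=4,interpolation=cv2.INTER_CUBIC)
o=np.zeros((420,396+320+264,3),np.uint8)
o[:A.shape[0],:396]=A;o[:400,396:716]=B;o[:380,716:]=C
cv2.imwrite('pics/crop0.png',cv2.resize(o,(800,343)))
print(proj(b,[0,0,0]),proj(b,[.5,0,0]),proj(b,[.5,.3,0]))
for p in [(310,158),(366,152),(374,224),(317,231)]: print('rest',onz(b,*p,0.0))
for p in [(494,161),(536,160),(533,229),(491,226)]: print('stand',onz(b,*p,0.0))
```

```text
[421.92997205 414.75286144] [415.342626   198.52273478] [290.9745254  198.84117054]
rest [0.60302499 0.25455683 0.        ]
rest [0.61789177 0.11725815 0.        ]
rest [0.43746308 0.10050902 0.        ]
rest [0.42064329 0.23681607 0.        ]
stand [ 0.59371402 -0.19399491  0.        ]
stand [ 0.59588453 -0.29595342  0.        ]
stand [ 0.42456658 -0.27696949  0.        ]
stand [ 0.43204207 -0.17789855  0.        ]
```

View pics/crop0.png

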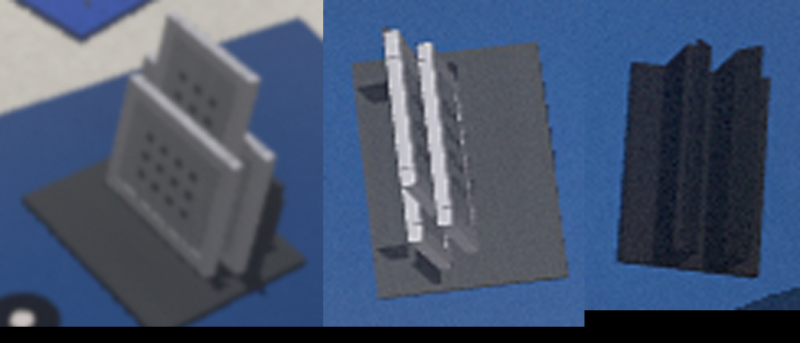

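The crop confirms it. The tall grey frame has its top at scene (350,235) and top-view (323,173). It stands between the low frame in front (scene (330,275)) and the wide frame behind (scene (370,275)), leaning towards +y. Next I'll triangulate it and the stand.

```bash
cat >> h.py <<'E'
def load(n): return pickle.load(open(f'pics/{n}.pkl','rb'))
E
python3 - <<'E'
from h import *
np.set_printoptions(precision=4,suppress=True)
a=load('scene0');b=load('top0')
sa=lambda x,y:(280+x/2.94,220+y/2.94)
sb=lambda x,y:(300+(x-323.3)/3.265,140+y/3.265)
def T(p,q):
    X=tri([(a,*sa(*p)),(b,*sb(*q))]);print(X,proj(a,X)-sa(*p),proj(b,X)-sb(*q));return X
print('tall lo/hi x, front top edge');L=T((167,17),(414,185));H=T((254,81),(398,32))
print(np.linalg.norm(H-L),np.degrees(np.arctan2(*(H-L)[[1,0]])))
print('low front top');L=T((133,78),(449,222));H=T((237,168),(432,44));print(np.linalg.norm(H-L))
sc=lambda x,y:(480+(x-584.5)/3.265,145+y/3.265)
# stand: base corners on z~.0 and fin tops
for p in [(632,62),(769,76),(757,277),(617,263)]: print('base',onz(b,*sc(*p),0.01))
for p in [(695,40),(762,46)]: print('lip',onz(b,*sc(*p),0.073))
big=cv2.resize(b['pixels'][150:236,484:544],None,fx=6,fy=6,interpolation=cv2.INTER_CUBIC)
big2=cv2.resize(a['pixels'][300:396,115:195],None,fx=5.3,fy=5.3,interpolation=cv2.INTER_CUBIC)
o=np.zeros((516,790,3),np.uint8);o[:516,:360]=big;o[:508,365:365+424]=big2[:508,:424]
o=np.clip(o.astype(float)*2.2,0,255).astype(np.uint8);cv2.imwrite('pics/stand.png',o)
E
```

```text
tall lo/hi x, front top edge
[0.4645 0.2125 0.1605] [-1.2803  0.145 ] [-1.1878 -0.5949]
[0.5669 0.2235 0.1674] [-1.6961  0.2401] [-1.4501 -0.7873]
0.1032173730004234 6.142409074932077
low front top
[0.4538 0.1897 0.1033] [-1.577  0.149] [-1.4436 -0.6985]
[0.5809 0.2026 0.1052] [-2.5609  0.3177] [-2.1199 -1.125 ]
0.12775078400062262
base [ 0.5829 -0.1919  0.01  ]
base [ 0.5718 -0.292   0.01  ]
base [ 0.4205 -0.2728  0.01  ]
base [ 0.4311 -0.1726  0.01  ]
lip [ 0.5786 -0.2181  0.073 ]
lip [ 0.574  -0.2649  0.073 ]
```

View pics/stand.png

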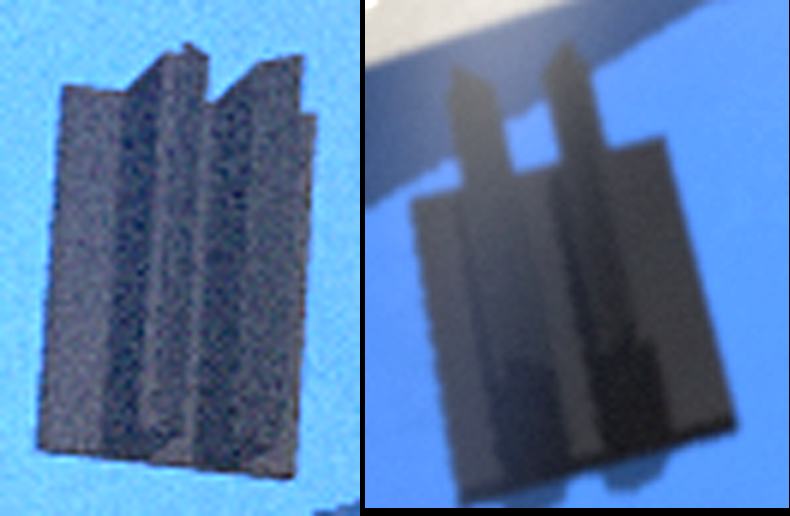

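The stand's base lies along about -7° with its centre at (0.502,-0.232). The tall frame's yaw is about +6° with its top centre near (0.516,0.223,0.165). On the way I'll look down over the stand with the wrist camera.

```bash
cat >> h.py <<'E'
def rel(R,p,s=None):
    s=s or robot.get_state();R0=Ro.from_rotvec(s['tool_rot']).as_matrix();q=R0.T@(np.asarray(p)-s['tool_pos'])
    best=min((Ro.from_matrix(R0.T@R@Ro.from_euler('z',k).as_matrix()).as_rotvec() for k in (0,np.pi)),key=np.linalg.norm)
    print('t',np.round(q,4),'a',np.round(best,4),'deg',np.degrees(np.linalg.norm(best)))
def tool(yaw,lean=0):
    # frame axes: x width, y thickness, z up; tool z=-z, tool y=-y
    F=Ro.from_euler('z',yaw,degrees=True).as_matrix()@Ro.from_euler('x',-lean,degrees=True).as_matrix()
    return F@np.diag([1,-1,-1.])
E
python3 - <<'E'
from h import *
rel(tool(-7.2),[.46,-.235,.36])
E
```

```text
t [ 0.362  -0.2565 -0.1185] a [-2.000e-04  0.000e+00  4.475e-01] deg 25.63712070543046
```

>>> servo_tool:
  rows:
    - {"az": 0.2,"tx": 0.03,"ty": -0.02,"tz": -0.1185,"jaw": 1}
    - {"az": 0.447,"tx": 0.362,"ty": -0.256,"tz": -0.118,"jaw": 1}
    - {"az": 0.447,"tx": 0.362,"ty": -0.256,"tz": -0.118,"jaw": 1}
    - {"az": 0.447,"tx": 0.362,"ty": -0.256,"tz": -0.118,"jaw": 1}
    - {"az": 0.447,"tx": 0.362,"ty": -0.256,"tz": -0.118,"jaw": 1}
    - {"az": 0.447,"tx": 0.362,"ty": -0.256,"tz": -0.118,"jaw": 1}
    - {"az": 0.447,"tx": 0.362,"ty": -0.256,"tz": -0.118,"jaw": 1}
    - {"az": 0.447,"tx": 0.362,"ty": -0.256,"tz": -0.118,"jaw": 1}
    - {"az": 0.447,"tx": 0.362,"ty": -0.256,"tz": -0.118,"jaw": 1}
    - {"az": 0.447,"tx": 0.362,"ty": -0.256,"tz": -0.118,"jaw": 1}

```text
schema error: expected keys ax, ay, az, tx, ty, tz, jaw
```

Run:
```python
from h import *
im=grab('wrist','w1');print(robot.get_state()['tool_pos'],-im['R'].T@im['t'],im['fx'])
print(robot.boxes_of('wrist','stand_groove'))
cv2.imwrite('pics/w1b.png',np.clip(im['pixels']*2.0,0,255).astype(np.uint8))
rel(tool(6.1,12),[.47,.26,.31])
```

```text
[ 0.19770092 -0.59286546  0.2415349 ] [ 0.27524876 -0.56615378  0.38475113] 403.89381388041187
[]
t [ 0.5281 -0.723  -0.0684] a [-0.2086 -0.0226  0.2145] deg 17.19276689844262
```

View pics/w1b.png

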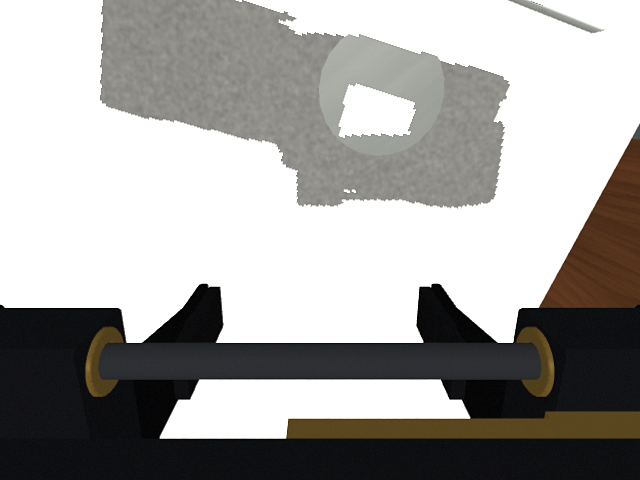

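The move was refused because every key is required. This picture still shows the start position: floor and work surface, fingers at (205,310) and (430,310). I'll resend the move.

>>> servo_tool:
  rows:
    - {"ax": 0,"ay": 0,"az": 0.2,"tx": 0.03,"ty": -0.02,"tz": -0.118,"jaw": 1}
    - {"ax": 0,"ay": 0,"az": 0.447,"tx": 0.322,"ty": -0.256,"tz": -0.118,"jaw": 1}
    - {"ax": 0,"ay": 0,"az": 0.447,"tx": 0.322,"ty": -0.256,"tz": -0.118,"jaw": 1}
    - {"ax": 0,"ay": 0,"az": 0.447,"tx": 0.322,"ty": -0.256,"tz": -0.118,"jaw": 1}
    - {"ax": 0,"ay": 0,"az": 0.447,"tx": 0.322,"ty": -0.256,"tz": -0.118,"jaw": 1}
    - {"ax": 0,"ay": 0,"az": 0.447,"tx": 0.322,"ty": -0.256,"tz": -0.118,"jaw": 1}
    - {"ax": 0,"ay": 0,"az": 0.447,"tx": 0.322,"ty": -0.256,"tz": -0.118,"jaw": 1}
    - {"ax": 0,"ay": 0,"az": 0.447,"tx": 0.322,"ty": -0.256,"tz": -0.118,"jaw": 1}
    - {"ax": 0,"ay": 0,"az": 0.447,"tx": 0.322,"ty": -0.256,"tz": -0.118,"jaw": 1}
    - {"ax": 0,"ay": 0,"az": 0.447,"tx": 0.322,"ty": -0.256,"tz": -0.118,"jaw": 1}

```text
t: 1.85
tool_pos: [0.4219, -0.2487, 0.3595]
tool_rot: [3.135, -0.197, -0.001]
wrist_force: [0.2, 1.0, -0.0]
finger_gap: 0.0868
gripper_force: 0.0
```

Run:
```python
from h import *
im=grab('wrist','w2');print(robot.get_state()['tool_pos'],robot.get_state()['t'],-im['R'].T@im['t'])
print(robot.boxes_of('wrist','stand_groove'))
cv2.imwrite('pics/w2b.png',np.clip(im['pixels']*2.0,0,255).astype(np.uint8))
for c in [(.4205,-.2728),(.5718,-.292),(.5829,-.1919),(.4311,-.1726)]: print(proj(im,[*c,.01]))
rel(tool(6.1,12),[.47,.26,.31])
```

```text
[ 0.42172371 -0.24899734  0.35935033] 1.9 [ 0.50307606 -0.25825482  0.50268375]
[{'box': [293.5, 112.0, 94.4, 159.6], 'p': 0.8}]
[339.26849199 180.52364958]
[341.460077   43.6308466]
[250.85860676  45.06432472]
[256.99567506 182.13874766]
t [-0.0164 -0.5112  0.0493] a [-0.2085  0.025  -0.2324] deg 17.94883818987348
```

View pics/w2b.png

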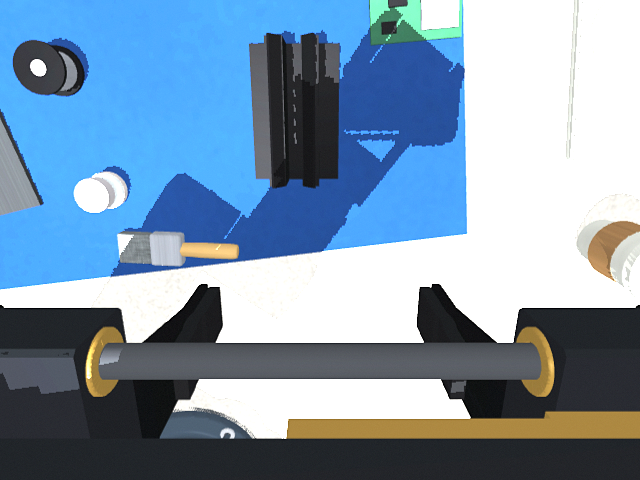

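Wrist picture: the stand's base spans (250,43)–(338,180), as predicted within 1 px. The groove runs from (295,187) to (294,35), so it sits at the base's mid-width. Now to the stack.

Run:
```python
from h import *
im=load('w2')
a=onz(im,295,187,.073);b=onz(im,294.2,35,.073);print(a,b,(a+b)/2,np.degrees(np.arctan2(*(b-a)[[1,0]])))
m=[onz(im,*p,.01) for p in [(250,43),(257,180),(340,43),(338.5,179)]];print(np.mean(m,0),np.degrees(np.arctan2(*(m[0]-m[1])[[1,0]])),np.degrees(np.arctan2(*(m[2]-m[3])[[1,0]])))
rel(tool(6.1,12),[.428,.243,.302])
```

```text
[ 0.43005822 -0.22308243  0.073     ] [ 0.57620579 -0.24334203  0.073     ] [ 0.50313201 -0.23321223  0.073     ] -7.892286504559771
[ 0.50346943 -0.23172661  0.01      ] -6.880219402137085 -6.9809287884767395
t [-0.0559 -0.489   0.0573] a [-0.2085  0.025  -0.2324] deg 17.94883818987348
```

>>> servo_tool:
  rows:
    - {"ax": -0.1,"ay": 0.01,"az": -0.1,"tx": -0.02,"ty": -0.06,"tz": 0,"jaw": 1}
    - {"ax": -0.208,"ay": 0.025,"az": -0.232,"tx": -0.056,"ty": -0.489,"tz": 0.057,"jaw": 1}
    - {"ax": -0.208,"ay": 0.025,"az": -0.232,"tx": -0.056,"ty": -0.489,"tz": 0.057,"jaw": 1}
    - {"ax": -0.208,"ay": 0.025,"az": -0.232,"tx": -0.056,"ty": -0.489,"tz": 0.057,"jaw": 1}
    - {"ax": -0.208,"ay": 0.025,"az": -0.232,"tx": -0.056,"ty": -0.489,"tz": 0.057,"jaw": 1}
    - {"ax": -0.208,"ay": 0.025,"az": -0.232,"tx": -0.056,"ty": -0.489,"tz": 0.057,"jaw": 1}
    - {"ax": -0.208,"ay": 0.025,"az": -0.232,"tx": -0.056,"ty": -0.489,"tz": 0.057,"jaw": 1}
    - {"ax": -0.208,"ay": 0.025,"az": -0.232,"tx": -0.056,"ty": -0.489,"tz": 0.057,"jaw": 1}
    - {"ax": -0.208,"ay": 0.025,"az": -0.232,"tx": -0.056,"ty": -0.489,"tz": 0.057,"jaw": 1}
    - {"ax": -0.208,"ay": 0.025,"az": -0.232,"tx": -0.056,"ty": -0.489,"tz": 0.057,"jaw": 1}
    - {"ax": -0.208,"ay": 0.025,"az": -0.232,"tx": -0.056,"ty": -0.489,"tz": 0.057,"jaw": 1}
    - {"ax": -0.208,"ay": 0.025,"az": -0.232,"tx": -0.056,"ty": -0.489,"tz": 0.057,"jaw": 1}

```text
t: 3.45
tool_pos: [0.428, 0.2426, 0.3029]
tool_rot: [2.929, 0.154, 0.018]
wrist_force: [0.4, 0.1, 0.3]
finger_gap: 0.087
gripper_force: 0.0
```

Run:
```python
from h import *
np.set_printoptions(precision=4,suppress=True)
im=grab('wrist','w3');s=robot.get_state();print(s['tool_pos'],s['tool_rot'],s['t'],-im['R'].T@im['t'],im['fx'])
for X in [[.4645,.2125,.1605],[.5669,.2235,.1674],[.4538,.1897,.1033],[.5809,.2026,.1052]]: print(proj(im,X))
for n in ['tall_frame_center','wide_frame_center','low_frame_center']: print(n,[(np.round(d['box']),round(d['p'],2)) for d in robot.boxes_of('wrist',n)])
```

```text
[0.428  0.2428 0.3029] [2.9289 0.1545 0.0178] 3.5 [0.5061 0.2814 0.4431] 403.89381388041187
[324.9979 183.0886]
[327.8406  21.8979]
[334.541  186.4023]
[337.656   23.1382]
tall_frame_center [(array([225., 370., 109.,  99.]), 0.81), (array([  8., 282.,  15.,  53.]), 0.81), (array([320., 107.,  16., 159.]), 0.63)]
wide_frame_center [(array([308., 102.,  16., 196.]), 0.65)]
low_frame_center [(array([335., 107.,  17., 164.]), 0.84)]
```

View pics/w3.png

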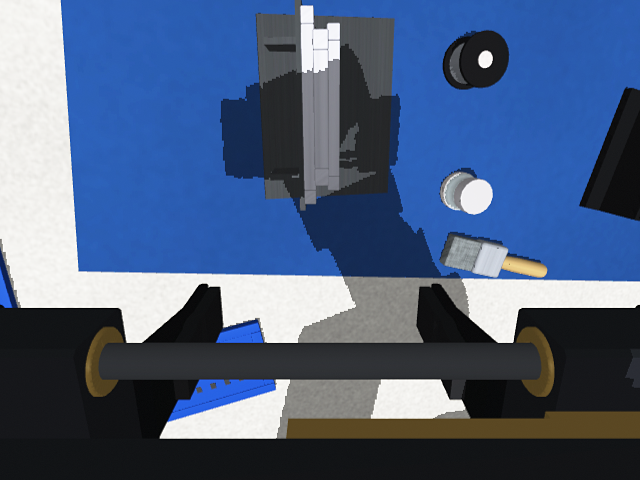

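Wrist picture: three bars, wide at columns 301–314 (rows 3–205), tall at 313–327 (rows 28–187) and low at 327–340. The tall one is in the middle with its top centre at (320,107), within about 3 mm of the estimate.

Run:
```python
from h import *
np.set_printoptions(precision=4,suppress=True)
im=load('w3')
g=im['pixels'].astype(int).sum(2)
for r in (32,40,60,100,140,180): print(r,g[r,296:346:1].tolist())
for z in (.162,.166): print(onz(im,320,107,z),onz(im,320,28,z),onz(im,320,187,z))
T=onz(im,320,107,.165);F=tool(6.1,12);zf=-F[:,2]
print(T,zf);rel(F,T-.024*zf);rel(F,T+.05*zf)
```

```text
32 [278, 281, 276, 263, 342, 732, 746, 738, 738, 738, 741, 742, 742, 742, 743, 738, 670, 713, 749, 743, 742, 742, 743, 745, 745, 745, 744, 744, 745, 748, 753, 696, 580, 749, 741, 739, 740, 741, 740, 741, 740, 741, 753, 675, 221, 250, 243, 244, 250, 247]
40 [275, 279, 278, 265, 345, 720, 753, 738, 738, 738, 740, 742, 742, 742, 748, 748, 370, 711, 756, 749, 748, 749, 747, 746, 745, 743, 742, 742, 744, 747, 752, 695, 359, 541, 535, 536, 536, 543, 548, 556, 555, 559, 576, 459, 233, 253, 240, 248, 249, 249]
60 [278, 280, 278, 275, 275, 451, 758, 744, 740, 741, 741, 742, 742, 742, 743, 745, 741, 599, 745, 742, 737, 734, 735, 741, 744, 747, 748, 749, 750, 749, 749, 709, 550, 736, 735, 737, 732, 390, 409, 411, 409, 406, 407, 343, 98, 119, 117, 118, 120, 119]
100 [122, 124, 125, 122, 118, 135, 294, 420, 403, 403, 405, 403, 401, 399, 405, 410, 401, 358, 370, 404, 392, 388, 385, 396, 402, 412, 412, 418, 416, 412, 409, 386, 337, 406, 410, 409, 410, 409, 411, 409, 407, 405, 407, 270, 108, 118, 115, 118, 117, 117]
140 [120, 117, 120, 122, 120, 116, 134, 315, 418, 399, 402, 400, 394, 390, 391, 399, 404, 398, 338, 386, 388, 382, 379, 379, 391, 400, 408, 410, 412, 408, 403, 393, 339, 398, 399, 403, 405, 406, 404, 403, 395, 394, 397, 254, 106, 114, 117, 163, 173, 264]
180 [114, 118, 120, 119, 119, 120, 110, 149, 372, 414, 399, 395, 388, 382, 373, 383, 394, 395, 367, 380, 410, 403, 401, 393, 389, 387, 391, 388, 392, 398, 398, 400, 373, 388, 386, 387, 387, 386, 389, 388, 386, 391, 385, 268, 246, 245, 243, 248, 249, 259]
[0.5159 0.222  0.162 ] [0.5639 0.2271 0.162 ] [0.4617 0.2162 0.162 ]
[0.5158 0.2228 0.166 ] [0.563  0.2279 0.166 ] [0.4623 0.2172 0.166 ]
[0.5158 0.2226 0.165 ] [-0.0221  0.2067  0.9781]
t [0.0851 0.0008 0.1651] a [-0.0005 -0.0011 -0.0001] deg 0.06703058556554099
t [0.0852 0.0008 0.0911] a [-0.0005 -0.0011 -0.0001] deg 0.06703058556554099
```

>>> servo_tool:
  rows:
    - {"ax": 0,"ay": 0,"az": 0,"tx": 0.085,"ty": 0.001,"tz": 0.05,"jaw": 1}
    - {"ax": 0,"ay": 0,"az": 0,"tx": 0.085,"ty": 0.001,"tz": 0.09,"jaw": 1}
    - {"ax": 0,"ay": 0,"az": 0,"tx": 0.085,"ty": 0.001,"tz": 0.09,"jaw": 0.3}
    - {"ax": 0,"ay": 0,"az": 0,"tx": 0.085,"ty": 0.001,"tz": 0.12,"jaw": 0.3}
    - {"ax": 0,"ay": 0,"az": 0,"tx": 0.085,"ty": 0.001,"tz": 0.15,"jaw": 0.3}
    - {"ax": 0,"ay": 0,"az": 0,"tx": 0.085,"ty": 0.001,"tz": 0.165,"jaw": 0.3}
    - {"ax": 0,"ay": 0,"az": 0,"tx": 0.085,"ty": 0.001,"tz": 0.165,"jaw": 0.3}
    - {"ax": 0,"ay": 0,"az": 0,"tx": 0.085,"ty": 0.001,"tz": 0.165,"jaw": -0.5}
    - {"ax": 0,"ay": 0,"az": 0,"tx": 0.085,"ty": 0.001,"tz": 0.165,"jaw": -0.9}
    - {"ax": 0,"ay": 0,"az": 0,"tx": 0.085,"ty": 0.001,"tz": 0.165,"jaw": -1}
    - {"ax": 0,"ay": 0,"az": 0,"tx": 0.085,"ty": 0.001,"tz": 0.165,"jaw": -1}
    - {"ax": 0,"ay": 0,"az": 0,"tx": 0.085,"ty": 0.001,"tz": 0.165,"jaw": -1}
  grip_force: 25

```text
t: 5.15
tool_pos: [0.5161, 0.2181, 0.1415]
tool_rot: [2.929, 0.158, 0.018]
wrist_force: [-0.6, 0.0, 0.6]
finger_gap: 0.0138
gripper_force: 0.0
```

>>> servo_tool:
  rows:
    - {"ax": 0,"ay": 0,"az": 0,"tx": 0,"ty": 0,"tz": 0,"jaw": -1}
    - {"ax": 0,"ay": 0,"az": 0,"tx": 0,"ty": 0,"tz": 0,"jaw": -1}
    - {"ax": 0,"ay": 0,"az": 0,"tx": 0,"ty": 0,"tz": 0,"jaw": -1}
    - {"ax": 0,"ay": 0,"az": 0,"tx": 0,"ty": 0,"tz": 0,"jaw": -1}

```text
t: 5.65
tool_pos: [0.5163, 0.2168, 0.1417]
tool_rot: [2.926, 0.159, 0.017]
wrist_force: [1.5, -5.8, 2.8]
finger_gap: 0.01
gripper_force: 24.9
```

>>> servo_tool:
  rows:
    - {"ax": 0,"ay": 0,"az": 0,"tx": 0,"ty": 0.001,"tz": 0,"jaw": -1}
    - {"ax": 0,"ay": 0,"az": 0,"tx": 0,"ty": 0.0015,"tz": -0.002,"jaw": -1}
    - {"ax": 0,"ay": 0,"az": 0,"tx": 0,"ty": 0.0015,"tz": -0.006,"jaw": -1}
    - {"ax": 0,"ay": 0,"az": 0,"tx": 0,"ty": 0.0015,"tz": -0.01,"jaw": -1}
    - {"ax": 0,"ay": 0,"az": 0,"tx": 0,"ty": 0.0015,"tz": -0.014,"jaw": -1}
    - {"ax": 0,"ay": 0,"az": 0,"tx": 0,"ty": 0.0015,"tz": -0.018,"jaw": -1}

```text
t: 6.4
tool_pos: [0.515, 0.2201, 0.1589]
tool_rot: [2.928, 0.158, 0.014]
wrist_force: [0.8, -4.9, -4.3]
finger_gap: 0.0097
gripper_force: 24.9
```

Run:
```python
from h import *
for c in ('scene','top'):
    im=grab(c,c+'1')
    for n in ['tall_frame_center','wide_frame_center','low_frame_center']: print(c,n,[(np.round(d['box']),round(d['p'],2)) for d in robot.boxes_of(c,n)])
```

```text
scene tall_frame_center [(array([424., 205.,  52.,  35.]), 0.96), (array([349., 250.,  39.,  46.]), 0.74), (array([307., 214.,  46.,  40.]), 0.6)]
scene wide_frame_center [(array([352., 276.,  48.,  74.]), 0.8)]
scene low_frame_center [(array([338., 278.,  51.,  68.]), 0.57), (array([350., 275.,  46.,  76.]), 0.16)]
top tall_frame_center [(array([313., 318.,  30.,  46.]), 0.67)]
top wide_frame_center []
top low_frame_center []
```

>>> servo_tool:
  rows:
    - {"ax": 0,"ay": 0,"az": 0,"tx": 0,"ty": 0.001,"tz": -0.003,"jaw": -1}
    - {"ax": 0,"ay": 0,"az": 0,"tx": 0,"ty": 0.002,"tz": -0.008,"jaw": -1}
    - {"ax": 0,"ay": 0,"az": 0,"tx": 0,"ty": 0.002,"tz": -0.014,"jaw": -1}
    - {"ax": 0,"ay": 0,"az": 0,"tx": 0,"ty": 0.002,"tz": -0.02,"jaw": -1}
    - {"ax": 0,"ay": 0,"az": 0,"tx": 0,"ty": 0.002,"tz": -0.026,"jaw": -1}
    - {"ax": 0,"ay": 0,"az": 0,"tx": 0,"ty": 0.002,"tz": -0.032,"jaw": -1}

```text
t: 7.55
tool_pos: [0.5154, 0.2254, 0.1916]
tool_rot: [2.929, 0.158, 0.018]
wrist_force: [-0.3, 0.5, -1.3]
finger_gap: 0.0094
gripper_force: 25.0
```

>>> servo_tool:
  rows:
    - {"ax": 0,"ay": 0,"az": 0,"tx": 0,"ty": 0,"tz": -0.006,"jaw": -1}
    - {"ax": 0,"ay": 0,"az": 0,"tx": 0,"ty": 0,"tz": -0.012,"jaw": -1}
    - {"ax": 0,"ay": 0,"az": 0,"tx": 0,"ty": 0,"tz": -0.018,"jaw": -1}
    - {"ax": 0,"ay": 0,"az": 0,"tx": 0,"ty": 0,"tz": -0.024,"jaw": -1}
    - {"ax": 0,"ay": 0,"az": 0,"tx": 0,"ty": 0,"tz": -0.03,"jaw": -1}
    - {"ax": 0,"ay": 0,"az": 0,"tx": 0,"ty": 0,"tz": -0.036,"jaw": -1}
    - {"ax": 0,"ay": 0,"az": 0,"tx": 0,"ty": 0,"tz": -0.042,"jaw": -1}
    - {"ax": 0,"ay": 0,"az": 0,"tx": 0,"ty": 0,"tz": -0.048,"jaw": -1}
    - {"ax": 0,"ay": 0,"az": 0,"tx": 0,"ty": 0,"tz": -0.054,"jaw": -1}
    - {"ax": 0,"ay": 0,"az": 0,"tx": 0,"ty": 0,"tz": -0.06,"jaw": -1}
    - {"ax": 0,"ay": 0,"az": 0,"tx": 0,"ty": 0,"tz": -0.068,"jaw": -1}
    - {"ax": 0,"ay": 0,"az": 0,"tx": 0,"ty": 0,"tz": -0.08,"jaw": -1}
    - {"ax": 0,"ay": 0,"az": 0,"tx": 0,"ty": 0,"tz": -0.1,"jaw": -1}

```text
t: 9.18
tool_pos: [0.5126, 0.2456, 0.2893]
tool_rot: [2.928, 0.158, 0.015]
wrist_force: [-0.2, 0.7, -1.7]
finger_gap: 0.0099
gripper_force: 25.0
```

Run:
```python
from h import *
for c in ('scene',):
    im=grab(c,c+'2')
    for n in ['wide_frame_center','low_frame_center']: print(c,n,[(np.round(d['box']),round(d['p'],2)) for d in robot.boxes_of(c,n)])
cv2.imwrite('pics/s2c.png',cv2.resize(im['pixels'][140:360,240:440],None,fx=2.6,fy=2.6,interpolation=cv2.INTER_CUBIC))
rel(tool(-7.2),[.503,-.2325,.31])
```

```text
scene wide_frame_center [(array([350., 275.,  44.,  78.]), 0.9)]
scene low_frame_center [(array([339., 279.,  54.,  62.]), 0.82)]
t [-0.0624  0.4686  0.0786] a [ 0.2067 -0.0284  0.2326] deg 17.902335111051755
```

View pics/s2c.png

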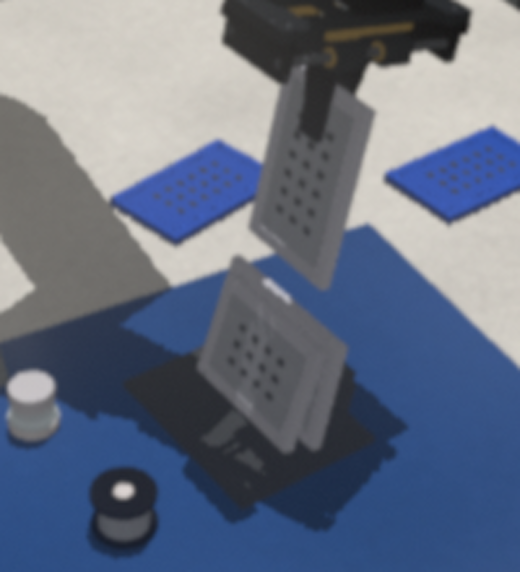

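The tall frame is held clear at crop (310,180), and the other two still lean together at (275,360). Now I'll carry it over the stand.

>>> servo_tool:
  rows:
    - {"ax": 0.02,"ay": -0.003,"az": 0.02,"tx": -0.01,"ty": 0.03,"tz": -0.01,"jaw": -1}
    - {"ax": 0.04,"ay": -0.006,"az": 0.05,"tx": -0.02,"ty": 0.08,"tz": -0.01,"jaw": -1}
    - {"ax": 0.07,"ay": -0.01,"az": 0.08,"tx": -0.03,"ty": 0.13,"tz": 0,"jaw": -1}
    - {"ax": 0.1,"ay": -0.014,"az": 0.11,"tx": -0.035,"ty": 0.18,"tz": 0.01,"jaw": -1}
    - {"ax": 0.13,"ay": -0.018,"az": 0.14,"tx": -0.04,"ty": 0.23,"tz": 0.02,"jaw": -1}
    - {"ax": 0.16,"ay": -0.022,"az": 0.17,"tx": -0.045,"ty": 0.28,"tz": 0.03,"jaw": -1}
    - {"ax": 0.18,"ay": -0.025,"az": 0.2,"tx": -0.05,"ty": 0.33,"tz": 0.045,"jaw": -1}
    - {"ax": 0.207,"ay": -0.028,"az": 0.233,"tx": -0.055,"ty": 0.38,"tz": 0.06,"jaw": -1}
    - {"ax": 0.207,"ay": -0.028,"az": 0.233,"tx": -0.06,"ty": 0.42,"tz": 0.07,"jaw": -1}
    - {"ax": 0.207,"ay": -0.028,"az": 0.233,"tx": -0.062,"ty": 0.45,"tz": 0.078,"jaw": -1}
    - {"ax": 0.207,"ay": -0.028,"az": 0.233,"tx": -0.062,"ty": 0.468,"tz": 0.078,"jaw": -1}
    - {"ax": 0.207,"ay": -0.028,"az": 0.233,"tx": -0.062,"ty": 0.468,"tz": 0.078,"jaw": -1}
    - {"ax": 0.207,"ay": -0.028,"az": 0.233,"tx": -0.062,"ty": 0.468,"tz": 0.078,"jaw": -1}

```text
t: 10.95
tool_pos: [0.5021, -0.2309, 0.3095]
tool_rot: [-3.135, 0.197, 0.006]
wrist_force: [0.5, -0.2, -1.3]
finger_gap: 0.0094
gripper_force: 25.0
```

Run:
```python
from h import *
a=grab('scene','s3');b=grab('wrist','w4');s=robot.get_state();print(s['tool_pos'],s['tool_rot'])
for c in ('scene','wrist'): print([(np.round(d['box']),round(d['p'],2)) for d in robot.boxes_of(c,'tall_frame_center')])
A=cv2.resize(a['pixels'][190:400,80:270],None,fx=2.2,fy=2.2,interpolation=cv2.INTER_CUBIC)
B=cv2.resize(b['pixels'][0:400,170:450],None,fx=1.3,fy=1.3)
o=np.zeros((530,800,3),np.uint8);o[:A.shape[0],:A.shape[1]]=A[:,:420];o[:520,430:430+364]=B
cv2.imwrite('pics/c3.png',np.clip(o*1.6,0,255).astype(np.uint8))
rel(tool(-7.2),[.503,-.2325,.31])
# expected frame corners if perfectly held
F=tool(-7.2);p=s['tool_pos']
for im,n in((a,'s'),(b,'w')):
  for dx in(-.05,.05):
    for dz in(.024,-.136): print(n,dx,dz,np.round(proj(im,p+F[:,0]*dx+np.array([0,0,dz])),0))
```

```text
[ 0.50216716 -0.23076299  0.30963113] [ 3.13502364 -0.19611908 -0.00524893]
[(array([420., 204.,  67.,  35.]), 0.93), (array([128., 262.,  27., 104.]), 0.77), (array([318., 214.,  67.,  37.]), 0.71)]
[(array([318., 291.,  29., 256.]), 0.91)]
t [ 0.0008  0.0014 -0.0003] a [0.001  0.0029 0.0007] deg 0.1807736372516383
s -0.05 0.024 [117. 211.]
s -0.05 -0.136 [134. 280.]
s 0.05 0.024 [124. 244.]
s 0.05 -0.136 [141. 315.]
w -0.05 0.024 [321. 476.]
w -0.05 -0.136 [320. 294.]
w 0.05 0.024 [321. 221.]
w 0.05 -0.136 [320. 160.]
```

View pics/c3.png

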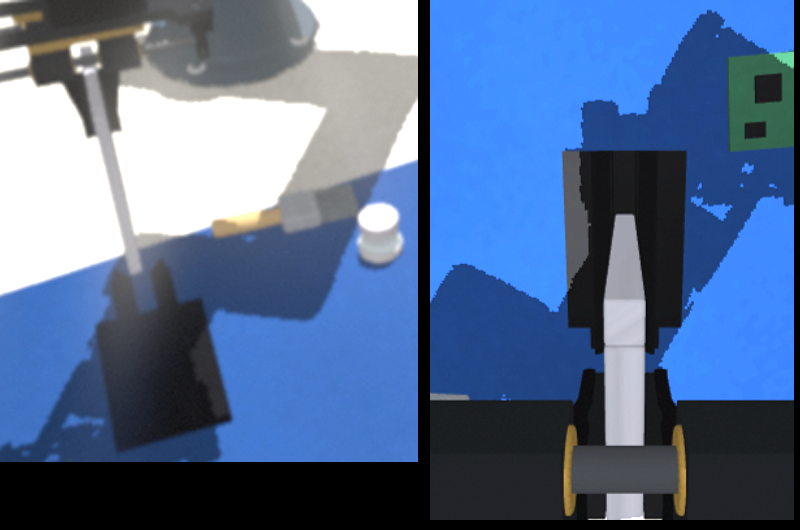

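The frame hangs upright. In the wrist view its foot at (319,165) lies in line with the groove strip centred at (321,150), and about 1.5 mm of side shift remains. Lowering now.

>>> servo_tool:
  rows:
    - {"ax": 0,"ay": 0,"az": 0,"tx": 0.003,"ty": 0.0015,"tz": 0.02,"jaw": -1}
    - {"ax": 0,"ay": 0,"az": 0,"tx": 0.003,"ty": 0.0015,"tz": 0.045,"jaw": -1}
    - {"ax": 0,"ay": 0,"az": 0,"tx": 0.003,"ty": 0.0015,"tz": 0.07,"jaw": -1}
    - {"ax": 0,"ay": 0,"az": 0,"tx": 0.003,"ty": 0.0015,"tz": 0.085,"jaw": -1}
    - {"ax": 0,"ay": 0,"az": 0,"tx": 0.003,"ty": 0.0015,"tz": 0.092,"jaw": -1}
    - {"ax": 0,"ay": 0,"az": 0,"tx": 0.003,"ty": 0.0015,"tz": 0.099,"jaw": -1}
    - {"ax": 0,"ay": 0,"az": 0,"tx": 0.003,"ty": 0.0015,"tz": 0.106,"jaw": -1}
    - {"ax": 0,"ay": 0,"az": 0,"tx": 0.003,"ty": 0.0015,"tz": 0.113,"jaw": -1}
    - {"ax": 0,"ay": 0,"az": 0,"tx": 0.003,"ty": 0.0015,"tz": 0.12,"jaw": -1}
    - {"ax": 0,"ay": 0,"az": 0,"tx": 0.003,"ty": 0.0015,"tz": 0.125,"jaw": -1}
    - {"ax": 0,"ay": 0,"az": 0,"tx": 0.003,"ty": 0.0015,"tz": 0.125,"jaw": -1}

```text
t: 12.52
tool_pos: [0.5045, -0.2341, 0.1842]
tool_rot: [3.135, -0.199, -0.006]
wrist_force: [0.9, -0.1, -1.9]
finger_gap: 0.0096
gripper_force: 25.0
```

>>> servo_tool:
  rows:
    - {"ax": 0,"ay": 0,"az": 0,"tx": 0,"ty": 0,"tz": 0.005,"jaw": -1}
    - {"ax": 0,"ay": 0,"az": 0,"tx": 0,"ty": 0,"tz": 0.01,"jaw": -1}
    - {"ax": 0,"ay": 0,"az": 0,"tx": 0,"ty": 0,"tz": 0.015,"jaw": -1}
    - {"ax": 0,"ay": 0,"az": 0,"tx": 0,"ty": 0,"tz": 0.02,"jaw": -1}
    - {"ax": 0,"ay": 0,"az": 0,"tx": 0,"ty": 0,"tz": 0.025,"jaw": -1}
    - {"ax": 0,"ay": 0,"az": 0,"tx": 0,"ty": 0,"tz": 0.025,"jaw": -1}

```text
t: 13.28
tool_pos: [0.5044, -0.2341, 0.1591]
tool_rot: [3.135, -0.199, -0.006]
wrist_force: [0.0, -0.1, -2.6]
finger_gap: 0.0101
gripper_force: 25.0
```

>>> servo_tool:
  rows:
    - {"ax": 0,"ay": 0,"az": 0,"tx": 0,"ty": 0,"tz": 0.003,"jaw": -1}
    - {"ax": 0,"ay": 0,"az": 0,"tx": 0,"ty": 0,"tz": 0.006,"jaw": -1}
    - {"ax": 0,"ay": 0,"az": 0,"tx": 0,"ty": 0,"tz": 0.009,"jaw": -1}
    - {"ax": 0,"ay": 0,"az": 0,"tx": 0,"ty": 0,"tz": 0.009,"jaw": -1}

```text
t: 13.78
tool_pos: [0.5045, -0.2342, 0.1503]
tool_rot: [3.135, -0.199, -0.005]
wrist_force: [-0.3, 0.3, -1.5]
finger_gap: 0.0102
gripper_force: 25.0
```

>>> servo_tool:
  rows:
    - {"ax": 0,"ay": 0,"az": 0,"tx": 0,"ty": 0,"tz": 0.002,"jaw": -1}
    - {"ax": 0,"ay": 0,"az": 0,"tx": 0,"ty": 0,"tz": 0.004,"jaw": -1}
    - {"ax": 0,"ay": 0,"az": 0,"tx": 0,"ty": 0,"tz": 0.004,"jaw": -1}

```text
t: 14.15
tool_pos: [0.5048, -0.2344, 0.148]
tool_rot: [3.134, -0.198, -0.003]
wrist_force: [-3.1, 1.7, 6.0]
finger_gap: 0.0097
gripper_force: 25.0
```

Contact at TCP z = 0.148 with a +6 N push, which puts the floor near 0.012 as expected. I'll release gently and look.

>>> servo_tool:
  rows:
    - {"ax": 0,"ay": 0,"az": 0,"tx": 0,"ty": 0,"tz": 0,"jaw": -1}
    - {"ax": 0,"ay": 0,"az": 0,"tx": 0,"ty": 0,"tz": 0,"jaw": -0.75}
    - {"ax": 0,"ay": 0,"az": 0,"tx": 0,"ty": 0,"tz": 0,"jaw": -0.6}
    - {"ax": 0,"ay": 0,"az": 0,"tx": 0,"ty": 0,"tz": 0,"jaw": -0.4}
    - {"ax": 0,"ay": 0,"az": 0,"tx": 0,"ty": 0,"tz": 0,"jaw": -0.2}
    - {"ax": 0,"ay": 0,"az": 0,"tx": 0,"ty": 0,"tz": 0,"jaw": 0.2}
    - {"ax": 0,"ay": 0,"az": 0,"tx": 0,"ty": 0,"tz": 0,"jaw": 0.6}
    - {"ax": 0,"ay": 0,"az": 0,"tx": 0,"ty": 0,"tz": 0,"jaw": 1}
    - {"ax": 0,"ay": 0,"az": 0,"tx": 0,"ty": 0,"tz": 0,"jaw": 1}
    - {"ax": 0,"ay": 0,"az": 0,"tx": 0,"ty": 0,"tz": 0,"jaw": 1}
    - {"ax": 0,"ay": 0,"az": 0,"tx": 0,"ty": 0,"tz": 0,"jaw": 1}
  grip_force: 5

```text
t: 15.52
tool_pos: [0.5047, -0.2343, 0.1466]
tool_rot: [3.134, -0.198, -0.004]
wrist_force: [-1.0, 0.5, 0.2]
finger_gap: 0.084
gripper_force: 0.0
```

>>> servo_tool:
  rows:
    - {"ax": 0,"ay": 0,"az": 0,"tx": 0,"ty": 0,"tz": -0.01,"jaw": 1}
    - {"ax": 0,"ay": 0,"az": 0,"tx": 0,"ty": 0,"tz": -0.03,"jaw": 1}
    - {"ax": 0,"ay": 0,"az": 0,"tx": 0,"ty": 0,"tz": -0.06,"jaw": 1}
    - {"ax": 0,"ay": 0,"az": 0,"tx": 0,"ty": 0,"tz": -0.1,"jaw": 1}
    - {"ax": 0,"ay": 0,"az": 0,"tx": 0,"ty": 0,"tz": -0.14,"jaw": 1}
    - {"ax": 0,"ay": 0,"az": 0,"tx": -0.06,"ty": 0,"tz": -0.16,"jaw": 1}
    - {"ax": 0,"ay": 0,"az": 0,"tx": -0.08,"ty": 0,"tz": -0.16,"jaw": 1}

```text
t: 16.4
tool_pos: [0.4241, -0.2236, 0.3092]
tool_rot: [3.132, -0.199, -0.001]
wrist_force: [0.9, -0.5, 0.4]
finger_gap: 0.0872
gripper_force: 0.0
```

Run:
```python
from h import *
a=grab('scene','s5');b=grab('wrist','w5');s=robot.get_state();print(s['t'],s['tool_pos'],s['finger_gap'])
for n in ['wide_frame_center','low_frame_center','tall_frame_center']: print(n,[(np.round(d['box']),round(d['p'],2)) for d in robot.boxes_of('scene',n)])
A=cv2.resize(a['pixels'][200:400,80:400],None,fx=1.4,fy=1.4,interpolation=cv2.INTER_CUBIC)
B=b['pixels'][0:400,150:490]
o=np.zeros((400,790,3),np.uint8);o[:280,:448]=A;o[:,450:790]=B
cv2.imwrite('pics/c5.png',np.clip(o*1.6,0,255).astype(np.uint8))
F=tool(-7.2);p=np.array([.5035,-.2325,.01])
for im in(a,b):
  for dx in(-.05,.05):
    for dz in(0,.16): print(dx,dz,np.round(proj(im,p+F[:,0]*dx+np.array([0,0,dz])),0))
```

```text
16.5 [ 0.4239361  -0.22328404  0.30804123] 0.08731652911950624
wide_frame_center [(array([352., 274.,  46.,  76.]), 0.77)]
low_frame_center [(array([340., 277.,  52.,  64.]), 0.59)]
tall_frame_center [(array([420., 206.,  65.,  37.]), 0.79), (array([318., 214.,  67.,  41.]), 0.68)]
-0.05 0 [147. 339.]
-0.05 0.16 [133. 282.]
0.05 0 [154. 375.]
0.05 0.16 [140. 317.]
-0.05 0 [319. 159.]
-0.05 0.16 [319. 185.]
0.05 0 [319.  58.]
0.05 0.16 [319.  27.]
```

View pics/c5.png

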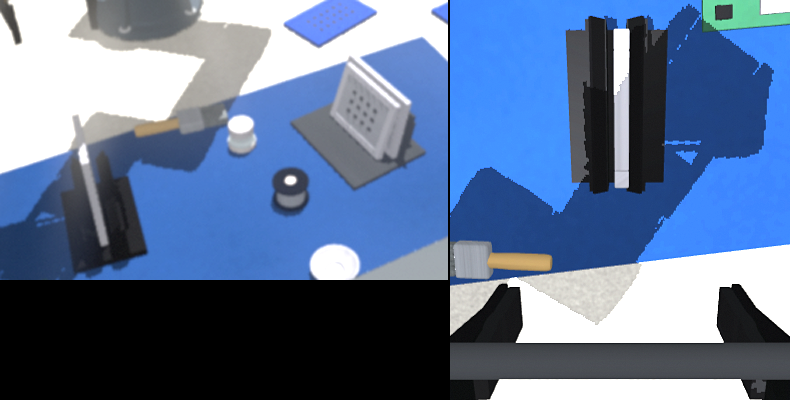

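The tall frame stands upright in the groove. Its top edge spans rows 28–187 at column 321 in the wrist view, as predicted for a seated foot. The other two still lean on the rest at crop (370,110). Handing in.

```bash
python3 -c "
from bench import robot
print(robot.close_job())"
```

```text
the job is handed in; nothing more can be done
None
```

I drew out the tall stencil and lowered it upright into the stand's groove, with its foot seated on the floor. The other two still lean on the rest, and I handed the job in at about 16.5 s; no verdict came back.

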